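# Pop the pod caddy and trap its lid

## Robot

A 7-joint arm with a two-finger parallel gripper is mounted at the origin on a cart in front of the work surface, level with it; the furniture and walls round the work are solid. World frame = base frame: x ahead of the robot, y to its left, z up, the work surface at z = 0. Lengths are in m, angles in rad, forces in N, time in s.
With the tool pointing down it reaches from about 0.4 to 0.925 m from the base axis. Payload 5.6 kg.
Tool frame: the origin (TCP) lies midway between the tips of the shut fingers; the grasp point (between the pads) lies 19 mm behind it; z points along the fingers, y is the line along which they close (so a half turn about z gives the same grasp; the last joint's range is limited). The gripper opens to 85 mm and grips with 20 to 120 N. Pads are 22 mm wide; open, the fingers measure 114 mm over their backs; the gripper's body (76 mm by 85 mm) begins 54 mm behind the grasp point. The pads swing forward as they close: fully open they stand 13 mm farther back than shut.
Start: joints at [1.18, 0.468, -0.012, 1.603, 0.006, 1.071, -0.056], TCP at [0.221, -0.611, 0.231] pointing down, gripper open.
Joint ranges: [-2.53, 2.53], [-0.31, 2.02], [-1.57, 1.55], [0.28, 2.44], [-1.29, 4.43], [0.15, 1.84], [-2.92, 2.92]. Speed limits (rad/s): [2.57, 2.57, 3.14, 3.14, 3.14, 3.14, 3.14].

## Interface

Orientations are given as a unit quaternion [w, x, y, z].
In Python, from cell import ctrl gives the robot as it stands.
- The arm moves only by the shell command python3 -m crank 'ROWS'. ROWS is JSON, a list of rows, each an object with "hand": the gripper's target within -1 to 1 (fully open at 1, half-way at 0, shut at -1); "translation": the shift along the tool's x, y, z in m, a list of three; "turn": the turn about the tool's z in degrees. In form: [{"hand": hand, "translation": [tx, ty, tz], "turn": turn}, ...]. A call has 1 to 8 rows; each row is the pose to reach, as a shift and turn from the pose commanded when the call began, along the tool's axes at that moment; what a row does not reach only later rows make up. A row lasts 1/10 s, in which the tool goes at most 50 mm and 8.59 degrees, less where a joint would pass 70% of its speed; a pose out of reach is approached as far as the arm can. A call with a gripper value outside its range is refused whole. The fingers move at their own pace and stop on an object; the grip force is fixed at half the most. Time passes only in rows, so rows that repeat a pose let the fingers close. It gives the time, the measured TCP pose, the force, the opening and the grip force at its end, in the units of the state.
- ctrl.get_obs(): the state, without advancing time (a new reading comes with each control period).
- ctrl.capture(name): name is "side" or "top"; returns a dict with "image" (480x640x3 uint8, blue, green, red), "z_map" (480x640 float32, m along the optical axis (not along the pixel's ray), 0 where there is no reading), "camera_matrix" (3x3 intrinsics, pixels), "pose" (4x4, takes a point from camera to world coordinates). Camera axes: x right, y up, looking along -z (the intrinsics and any distortion apply to the point x, -y, -z); pixel columns grow to the right and rows downward; lengths in m; the calibration is good to about 2 mm. A picture is of the moment at which its call begins.
- ctrl.sign_off(): hands the job in; it is judged then, once.
The state is a dict: "clock": time; "q": joint angles; "joint_vel": joint speeds; "effort": joint torques, N m; "tcp_pos": TCP position; "ee_rot": TCP orientation; "wrist_force": force on the tool from outside, world axes, zero at the start; "torque": the same for the moment, N m; "grip_width": finger opening in m; "grip_force": force on a finger pad.
Only numpy, scipy, OpenCV 4.12 (cv2) and the standard library are available. Lean on these libraries where they do the work, as an engineer would, in place of code of your own. Each camera call takes 0.05 s, during which the arm holds its last target. There are 200 camera calls.

## Task

Press the release button of the coffee-pod caddy with one finger and, with the other finger, stop the sprung lid by its rib when it pops, so that it is caught part-way open before it runs out to the end of its slide. Finish while still holding it like that, the button kept down under one finger and the lid's rib resting against the other, so that I can take out a pod. Do not grasp, lift or shove the caddy, do not squeeze the lid, and leave the things around it where they are.

Things in the scene. Friction and masses are not known exactly. Their poses are not given: they have to be found in the camera images.
- caddy: the pod caddy, a loose white box 80 mm wide (its x), 190 long (its y), about 0.83 kg. Origin: centre of its underside; z up. Button on top at its +y end; the wooden lid (top face 52 mm above the worktop) covers the rest. Released, the lid slides to the caddy's -y between low guides (55 mm high) and overhangs that end by as much as it has opened.
- button_top (a point): centre of the top face of the grey release button, 44 mm (caddy's x) by 26 (caddy's y), 68 mm from the caddy's centre towards its +y. At rest it is 66 mm above the worktop, 14 above the lid and 15 above its housing. Pressed straight down; the point moves with it.
- rib_top (a point): top centre of the upright rib across the lid, 60 mm long (caddy's x), 8 thick, rising 26 above the lid to 78 above the worktop. Lid shut: its centre is 30 mm from the button's centre towards the caddy's -y, its far face 34. It moves with the lid away from the button; a fingertip beyond its far face, below its top and above the lid, stops it.
- release (a joint): travel of the button, m: 0 up, 0.009 fully down. It springs back; 2 N starts it, 6 N takes it fully down. At about 0.005 the latch lets the lid go.
- lid (a joint): opening of the lid, m: 0 shut and latched, 0.080 at its end stop. Let go, a spring of 2 to 3 N drives it open at about 0.25 m/s, all the way in a third of a second, so the stopping finger must stand there before the button is pressed home. It does not stay part-way by itself.
- tuna: a low round tin, 86 mm across, 40 tall; a bystander, origin at its underside, to be left where it is
- salt: a salt shaker, 44 mm across, 90 tall, upright; a bystander, origin at its underside, to be left where it is
- jam: a jam jar, 66 mm across, 100 tall, upright; a bystander, origin at its underside, to be left where it is
- garlic_bulb: a garlic bulb, about 56 mm each way; a bystander, origin at its underside, to be left where it is
- spoon: a teaspoon, 138 mm long, lying flat; a bystander, origin at its underside, to be left where it is
- mug: a white mug, 95 mm tall, 127 mm over its handle, upright; a bystander, origin at its underside, to be left where it is

How it is judged:
By the outcome, as a careful person would: the job done as asked, in the order asked, and still so for the second after the job is handed in, while the arm keeps its last pose, push and grip.
It also fails if it takes over 32 s, if anything falls off the work surface, if the arm or the gripper's body presses on something with over 40 N, if the wrist force passes 120 N, or if a joint passes its speed limit or range.

## Working session

There is one attempt and no reset: what is moved stays moved. The work goes in short steps, Python scripts to look and compute and a shell command to move; the robot and the scene stay as the last step left them, time stands still between calls to the robot, and variables do not carry over. Pictures are saved under pics/ and viewed, at most 10 in all, crops included, and the job is handed in when it is done.

```bash
mkdir -p pics
python3 - <<'E'
from cell import ctrl
import cv2,numpy as np
for n in("top","side"):
    c=ctrl.capture(n); cv2.imwrite(f"pics/{n}0.png",c["image"]); np.savez(f"pics/{n}0.npz",**c)
    print(n,c["camera_matrix"].round(1).tolist(),c["pose"].round(3).tolist(),[k for k in c])
o=ctrl.get_obs();print({k:np.round(v,3).tolist() for k,v in o.items()})
E
```

```text
top [[610.6, 0.0, 322.8], [0.0, 610.6, 237.5], [0.0, 0.0, 1.0]] [[0.02, 0.992, -0.122, 0.375], [-1.0, 0.019, -0.011, -0.06], [-0.009, 0.122, 0.992, 1.422], [0.0, 0.0, 0.0, 1.0]] ['image', 'z_map', 'camera_matrix', 'pose']
side [[591.3, 0.0, 321.4], [0.0, 591.3, 242.2], [0.0, 0.0, 1.0]] [[-0.86, 0.284, -0.424, -0.006], [-0.51, -0.442, 0.738, 0.91], [0.022, 0.851, 0.525, 0.749], [0.0, 0.0, 0.0, 1.0]] ['image', 'z_map', 'camera_matrix', 'pose']
{'clock': 0.1, 'q': [1.18, 0.468, -0.012, 1.604, 0.006, 1.071, -0.056], 'joint_vel': [0.001, -0.001, 0.0, -0.003, 0.0, 0.0, -0.0], 'effort': [0.002, -53.351, 0.022, -25.196, 0.011, 0.004, 0.0], 'tcp_pos': [0.221, -0.611, 0.23], 'ee_rot': [-0.001, 0.985, 0.173, -0.0], 'wrist_force': [-0.574, -0.118, 0.749], 'torque': [0.04, 0.031, -0.02], 'grip_force': 0.0, 'grip_width': 0.086}
```

View pics/top0.png

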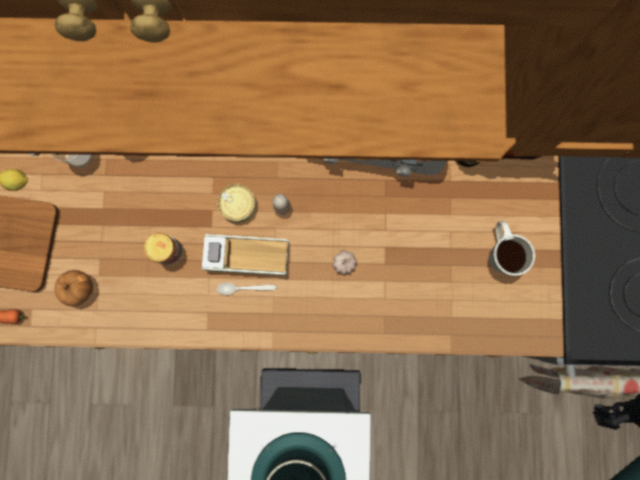

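View pics/side0.png

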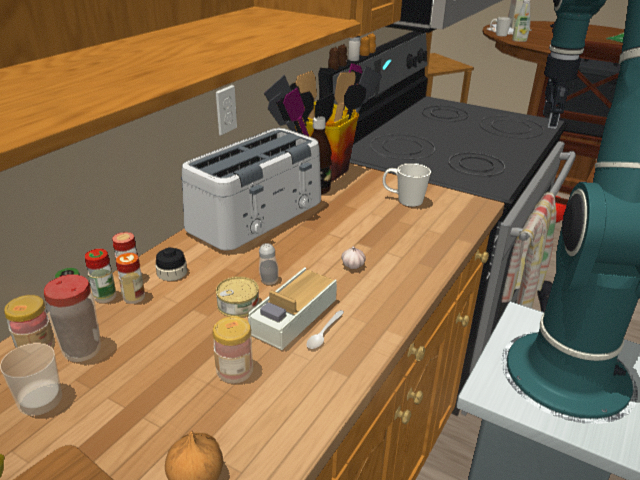

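The top view shows the caddy at about (245,255), with the grey button at its left (+y) end near (215,252) and the rib near (228,252). The jam is at (160,249), the tuna at (238,204), the salt at (281,205) and the spoon at (245,289). The side view agrees, with the shelf overhanging at the back.

```bash
cat > h.py <<'E'
import numpy as np,cv2
def cloud(c):
    K,T,z=c["camera_matrix"],c["pose"],c["z_map"]
    v,u=np.mgrid[:480,:640]
    P=np.stack([(u-K[0,2])/K[0,0]*z,-(v-K[1,2])/K[1,1]*z,-z],-1)
    return P@T[:3,:3].T+T[:3,3]
E
python3 - <<'E'
from h import *
C={}
for n in("top","side"):
    c=np.load(f"pics/{n}0.npz");W=cloud(c);C[n]=W
    im=c["image"]
    if n=="top":
        cv2.imwrite("pics/topcrop.png",cv2.resize(im[190:310,140:300],None,fx=5,fy=5,interpolation=cv2.INTER_CUBIC))
        print("shelf",W[145,300],W[100,300],"table",W[320,250], W[300,400])
    else:
        cv2.imwrite("pics/sidecrop.png",cv2.resize(im[240:390,190:350],None,fx=4,fy=4,interpolation=cv2.INTER_CUBIC))
W=C["top"];
P=W[232:278,200:292].reshape(-1,3)
def rect(m,P,l):
    q=P[m]; r=cv2.minAreaRect(q[:,:2].astype(np.float32)*1000); print(l,len(q),np.round(r[0],1),np.round(r[1],1),round(r[2],1),"zmed",np.median(q[:,2]).round(4))
z=P[:,2]
rect(z>.025,P,"all");rect((z>.06)&(z<.07),P,"button");rect(z>.071,P,"rib");rect((z>.047)&(z<.057),P,"lid/guides")
print("zhist",np.histogram(z,bins=np.arange(-.01,.1,.005)))
S=C["side"];P=S[260:350,245:345].reshape(-1,3);z=P[:,2]
rect((z>.062)&(z<.069)&(P[:,1]>.1),P,"s button");rect((z>.071)&(z<.09)&(P[:,0]<.62),P,"s rib")
for n,(u,v) in dict(jam=(160,249),tuna=(238,204),salt=(281,203),spoon=(227,289)).items(): print(n,W[v,u].round(3))
E
```

```text
shelf [ 0.63882114 -0.01066075  0.47463455] [ 0.71307895 -0.00885864  0.47467141] table [0.35427132 0.11947693 0.00210526] [ 0.40700615 -0.22626438 -0.00104789]
all 3023 [483.4  73.7] [322.  124.9] 72.2 zmed 0.0522
button 249 [501.6 126.7] [176.3  75.7] 87.8 zmed 0.0649
rib 117 [456.2  67.7] [301.3  55.4] 64.8 zmed 0.0771
lid/guides 2278 [502.6 131.6] [189.8  80.3] 87.4 zmed 0.0518
zhist (array([  50,  527,  513,   69,   10,   22,   18,   14,   18,   26,   65,
        720, 1404,  399,  129,  120,   47,   57,   11,    0,    0]), array([-0.01 , -0.005,  0.   ,  0.005,  0.01 ,  0.015,  0.02 ,  0.025,
        0.03 ,  0.035,  0.04 ,  0.045,  0.05 ,  0.055,  0.06 ,  0.065,
        0.07 ,  0.075,  0.08 ,  0.085,  0.09 ,  0.095]))
s button 279 [502.5 241.3] [148.1  58.6] 88.3 zmed 0.0643
s rib 168 [478.8 235.3] [ 54.8 165.7] 19.3 zmed 0.0752
jam [0.505 0.309 0.098]
tuna [0.619 0.152 0.039]
salt [0.614 0.049 0.085]
spoon [0.424 0.175 0.004]
```

View pics/topcrop.png

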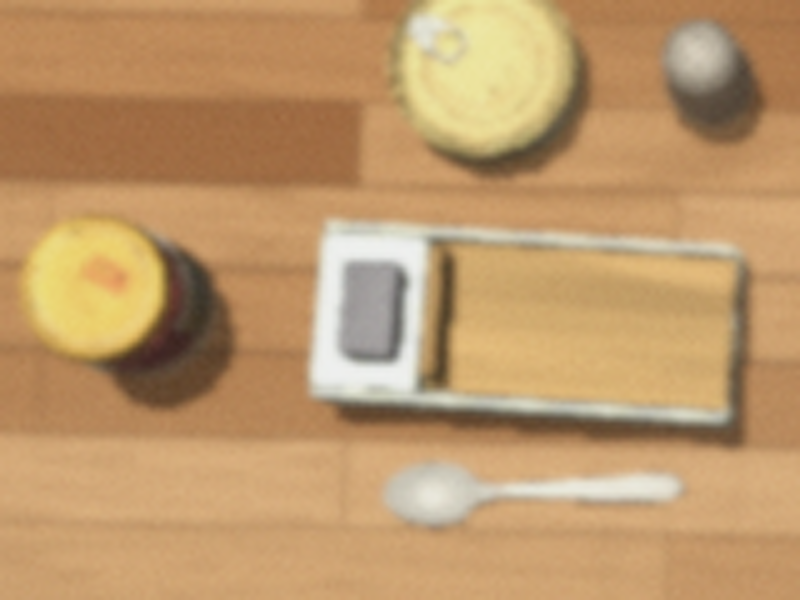

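View pics/sidecrop.png

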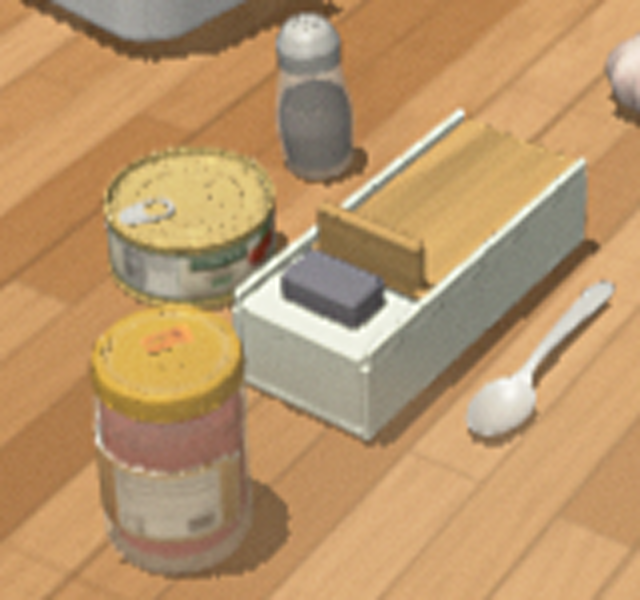

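The enlarged top view shows the caddy's rim corners at crop (327,221), (742,247), (733,422) and (310,395), the button top from about (343,262) to (396,352), and the rib at about x = 425–448. In the side crop the button top's corners are (318,253), (383,290), (350,312) and (283,283), and the rib top runs from (319,207) to (424,243).

```bash
cat >> h.py <<'E'
def ray(c,uv,h):
    K,T=c["camera_matrix"],c["pose"]
    d=T[:3,:3]@np.array([(uv[0]-K[0,2])/K[0,0],-(uv[1]-K[1,2])/K[1,1],-1]); o=T[:3,3]
    return o+d*(h-o[2])/d[2]
E
python3 - <<'E'
from h import *
t=dict(np.load("pics/top0.npz"));s=dict(np.load("pics/side0.npz"))
rt=lambda x,y,h:ray(t,(140+x/5-.4,190+y/5-.4),h)
rs=lambda x,y,h:ray(s,(190+x/4-.375,240+y/4-.375),h)
q=np.array([rt(x,y,.055)[:2] for x,y in[(327,221),(742,247),(733,422),(310,395)]])
print(q.round(4).tolist());print("sides",np.linalg.norm(q-np.roll(q,-1,0),axis=1))
a=(q[0]+q[3]-q[1]-q[2])/2;a/=np.linalg.norm(a);yaw=np.arctan2(-a[0],a[1]);print("centre",q.mean(0),"yaw deg",np.degrees(yaw))
print("button from centre",q.mean(0)+.068*a,"rib",q.mean(0)+.038*a)
print("top btn",rt(369.5,307,.066))
b=[rs(x,y,.066) for x,y in[(318,253),(383,290),(350,312),(283,283)]];print("side btn",np.mean(b,0),np.round(b,4)[:,:2].tolist())
r=[rs(x,y,.078) for x,y in[(319,207),(424,243)]];print("side rib",np.mean(r,0),np.round(r,4).tolist())
for n,W in(("t",cloud(t)),("s",cloud(s))):
    P=W.reshape(-1,3);P=P[(abs(P[:,0]-.5)<.06)&(P[:,1]>.02)&(P[:,1]<.24)]
    l=(P-[*q.mean(0),0]);x=l[:,0]*a[1]-l[:,1]*a[0];y=l[:,:2]@a;z=P[:,2]
    for k,m in dict(btn=(z>.062)&(z<.072)&(abs(y-.068)<.02)&(abs(x)<.03),rib=(z>.07)&(abs(y-.038)<.02),lid=(z>.048)&(z<.06)&(abs(y)<.09)).items():
        print(n,k,m.sum(),np.percentile(x[m],[3,50,97]).round(4),np.percentile(y[m],[3,50,97]).round(4),np.median(z[m]).round(4))
E
```

```text
[[0.5461, 0.2212], [0.5377, 0.0332], [0.4587, 0.0351], [0.4672, 0.2255]]
sides [0.18822159 0.07904226 0.19053163 0.07898642]
centre [0.50242496 0.12874725] yaw deg -2.543805158832808
button from centre [0.50544301 0.19668024] rib [0.50411152 0.1667098 ]
top btn [0.50630868 0.19825585 0.066     ]
side btn [0.49853642 0.20516417 0.066     ] [[0.518, 0.1896], [0.4768, 0.1965], [0.4806, 0.2178], [0.5187, 0.2168]]
side rib [0.50023249 0.17124725 0.078     ] [[0.5289, 0.1728, 0.078], [0.4716, 0.1697, 0.078]]
t btn 207 [-0.0211 -0.0006  0.0203] [0.0578 0.0704 0.0828] 0.0654
t rib 102 [-0.0276 -0.0008  0.0266] [0.0365 0.0401 0.0444] 0.077
t lid 2153 [-0.0381 -0.0003  0.0379] [-0.0852 -0.0124  0.0833] 0.0523
s btn 186 [-0.0229 -0.0023  0.0174] [0.0593 0.0718 0.0833] 0.064
s rib 121 [-0.03   -0.0025  0.0241] [0.037  0.042  0.0451] 0.0747
s lid 1719 [-0.0415 -0.0079  0.036 ] [-0.0845 -0.0096  0.0862] 0.0504
```

Two methods agree within about 2 mm: caddy yaw is about -2.5°, the button is at (0.505, 0.198) and the rib is about 30 mm towards -y. With an opening of about 60 mm, one finger sits on the button centre and the other stops the lid about 33 mm open. I'll set out in an outward bow, so I don't pass too close to the base.

```bash
python3 -m crank '[{"hand":0.4,"translation":[0.368,-0.197,0],"turn":22.5},{"hand":0.4,"translation":[0.368,-0.197,0],"turn":22.5},{"hand":0.4,"translation":[0.368,-0.197,0],"turn":22.5},{"hand":0.4,"translation":[0.368,-0.197,0],"turn":22.5},{"hand":0.4,"translation":[0.368,-0.197,0],"turn":22.5},{"hand":0.4,"translation":[0.368,-0.197,0],"turn":22.5},{"hand":0.4,"translation":[0.368,-0.197,0],"turn":22.5},{"hand":0.4,"translation":[0.368,-0.197,0],"turn":22.5}]'
```

```text
clock: 0.9
tcp_pos: [0.4894, -0.3119, 0.2311]
ee_rot: [-0.0, 1.0, -0.023, -0.0]
wrist_force: [0.1, 0.4, -0.6]
grip_width: 0.0599
grip_force: 0.0
```

```bash
python3 -m crank '[{"hand":0.4,"translation":[-0.01,-0.47,0],"turn":0},{"hand":0.4,"translation":[-0.01,-0.47,0],"turn":0},{"hand":0.4,"translation":[-0.01,-0.47,0],"turn":0},{"hand":0.4,"translation":[-0.01,-0.47,0],"turn":0},{"hand":0.4,"translation":[-0.01,-0.47,0],"turn":0},{"hand":0.4,"translation":[-0.01,-0.47,0],"turn":0},{"hand":0.4,"translation":[-0.01,-0.47,0],"turn":0},{"hand":0.4,"translation":[-0.01,-0.47,0],"turn":0}]'
```

```text
clock: 1.7
tcp_pos: [0.4975, 0.0881, 0.2312]
ee_rot: [0.0, 1.0, -0.023, 0.0]
wrist_force: [0.6, -0.4, -0.8]
grip_width: 0.0596
grip_force: 0.0
```

```bash
python3 -m crank '[{"hand":0.4,"translation":[0,-0.065,0],"turn":0},{"hand":0.4,"translation":[0,-0.065,0.1],"turn":0},{"hand":0.4,"translation":[0,-0.065,0.1],"turn":0},{"hand":0.4,"translation":[0,-0.065,0.1],"turn":0},{"hand":0.4,"translation":[0,-0.065,0.1],"turn":0}]'
```

```text
clock: 2.2
tcp_pos: [0.5005, 0.1509, 0.1311]
ee_rot: [0.0, 1.0, -0.022, -0.001]
wrist_force: [-0.1, 0.4, -0.2]
grip_width: 0.0598
grip_force: 0.0
```

```bash
python3 -m crank '[{"hand":0.4,"translation":[0.003,-0.0105,0],"turn":0},{"hand":0.4,"translation":[0.003,-0.0105,0.036],"turn":0},{"hand":0.4,"translation":[0.003,-0.0105,0.036],"turn":0},{"hand":0.4,"translation":[0.003,-0.0105,0.036],"turn":0}]'
python3 - <<'E'
from cell import ctrl
from h import *
c=ctrl.capture("side");np.savez("pics/side1.npz",**c)
cv2.imwrite("pics/side1.png",cv2.resize(c["image"][230:350,210:370],None,fx=5,fy=5,interpolation=cv2.INTER_CUBIC))
E
```

```text
clock: 2.6
tcp_pos: [0.5053, 0.1617, 0.097]
ee_rot: [-0.0, 1.0, -0.023, 0.001]
wrist_force: [0.2, 0.3, -0.0]
grip_width: 0.0602
grip_force: 0.0
```

View pics/side1.png

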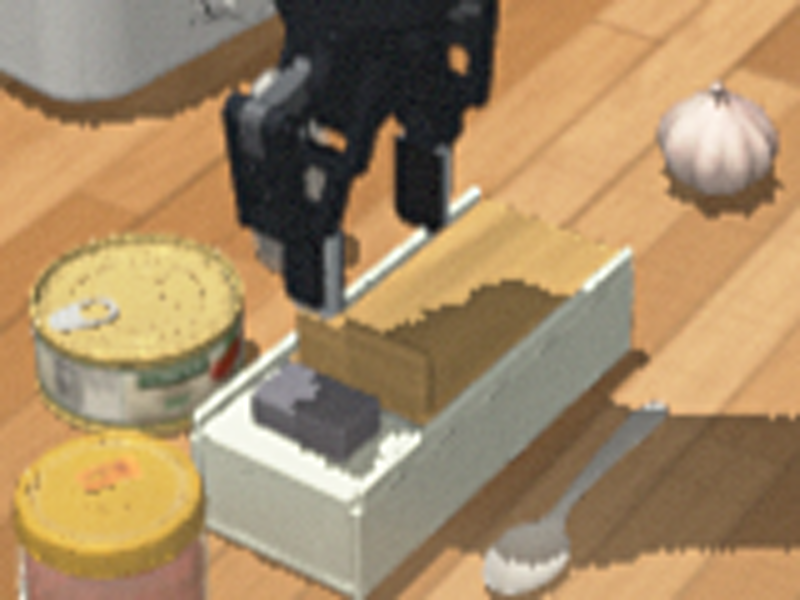

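The near finger's tip is at crop (315,308) and the far finger's at (425,225). The button is at (315,400) and the rib at (365,355). I'll check where the tips should project if they are where I planned.

Run:
```python
from h import *
s=dict(np.load("pics/side1.npz"));K,T=s["camera_matrix"],s["pose"]
def crop(p):
    q=T[:3,:3].T@(np.array(p)-T[:3,3]); return ((np.array([K[0,0]*q[0]/-q[2]+K[0,2],-K[1,1]*q[1]/-q[2]+K[1,2]])-[210,230])*5+2).round()
a=np.array([.0444,.999]);tc=np.array([.5053,.1617]);bx=np.array([a[1],-a[0]])
for h in(.097,.105):
  for sg in(1,-1):
    for k in(30,44): print(h,sg,k,[crop([*(tc+a*sg*k/1000+bx*e),h]) for e in(-.011,.011)])
print("btn",[crop([*(np.array([.5055,.1985])+a*i*.013+bx*j*.022),.066]) for i,j in((1,1),(1,-1),(-1,-1),(-1,1))])
W=cloud(s)
P=W.reshape(-1,3);l=P[:,:2]-tc;x=l@bx;y=l@a;z=P[:,2]
for n,m in dict(plus=(y>.022)&(y<.06),minus=(y<-.022)&(y>-.06)).items():
    m=m&(abs(x)<.02)&(z>.085)&(z<.125);print(n,m.sum(),np.percentile(x[m],[2,50,98]).round(4),np.percentile(y[m],[2,50,98]).round(4),np.sort(z[m])[:8].round(4))
```

```text
0.097 1 30 [array([342., 323.]), array([294., 302.])]
0.097 1 44 [array([319., 342.]), array([271., 321.])]
0.097 -1 30 [array([436., 245.]), array([389., 226.])]
0.097 -1 44 [array([457., 228.]), array([411., 209.])]
0.105 1 30 [array([341., 305.]), array([294., 285.])]
0.105 1 44 [array([318., 324.]), array([270., 303.])]
0.105 -1 30 [array([436., 228.]), array([389., 209.])]
0.105 -1 44 [array([457., 211.]), array([411., 192.])]
btn [array([243., 387.]), array([338., 429.]), array([380., 393.]), array([286., 352.])]
plus 105 [-0.0126 -0.0073  0.0052] [0.0298 0.0371 0.0438] [0.0994 0.0997 0.0998 0.1006 0.1007 0.1008 0.1015 0.1033]
minus 119 [-0.0129 -0.0034  0.0089] [-0.0451 -0.0317 -0.0283] [0.099  0.1006 0.1008 0.1017 0.1018 0.1019 0.1026 0.1028]
```

The fingertips are where expected: 30–44 mm from the TCP, with the tips about 5 mm above it. The side view puts the button about 2 mm further +y, so I'll split the difference. Next I'll descend to just above the button.

```bash
python3 -m crank '[{"hand":0.4,"translation":[0,-0.0015,0.015],"turn":0},{"hand":0.4,"translation":[0,-0.0015,0.028],"turn":0},{"hand":0.4,"translation":[0,-0.0015,0.028],"turn":0},{"hand":0.4,"translation":[0,-0.0015,0.028],"turn":0}]'
python3 - <<'E'
from cell import ctrl
from h import *
c=ctrl.capture("side")
cv2.imwrite("pics/side2.png",cv2.resize(c["image"][230:350,210:370],None,fx=5,fy=5,interpolation=cv2.INTER_CUBIC))
E
```

```text
clock: 3.05
tcp_pos: [0.504, 0.1629, 0.0667]
ee_rot: [0.0, 1.0, -0.022, -0.001]
wrist_force: [-0.5, -1.8, -0.2]
grip_width: 0.0599
grip_force: 0.0
```

View pics/side2.png

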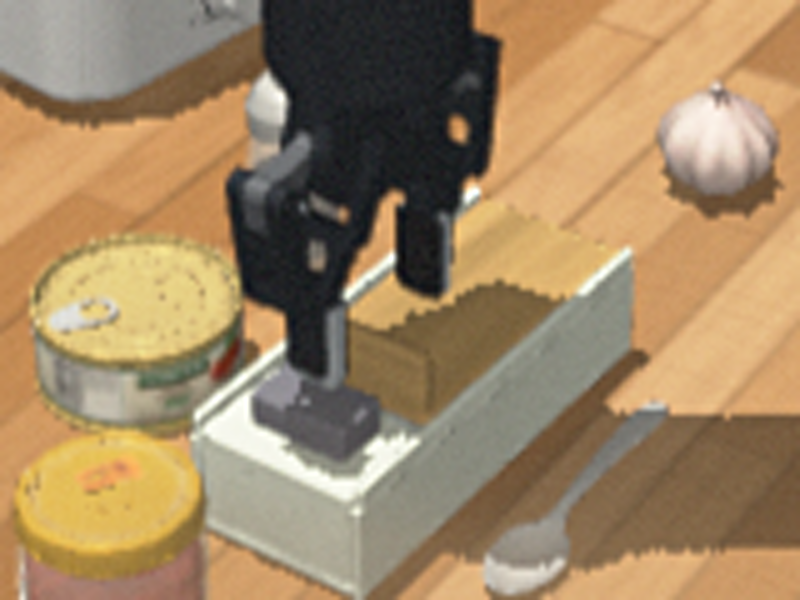

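The near finger stands just above the button, with its tip at (318,378), and the far finger is beyond the rib over the lid at (425,290). Next I'll press in small steps.

```bash
python3 -m crank '[{"hand":0.4,"translation":[0,0,0.001],"turn":0},{"hand":0.4,"translation":[0,0,0.002],"turn":0},{"hand":0.4,"translation":[0,0,0.003],"turn":0},{"hand":0.4,"translation":[0,0,0.004],"turn":0},{"hand":0.4,"translation":[0,0,0.005],"turn":0},{"hand":0.4,"translation":[0,0,0.006],"turn":0},{"hand":0.4,"translation":[0,0,0.006],"turn":0},{"hand":0.4,"translation":[0,0,0.006],"turn":0}]'
```

```text
clock: 3.9
tcp_pos: [0.5044, 0.163, 0.0612]
ee_rot: [0.0, 1.0, -0.022, -0.0]
wrist_force: [0.1, 0.3, 0.0]
grip_width: 0.0602
grip_force: 0.0
```

```bash
python3 -m crank '[{"hand":0.4,"translation":[0,0,0.001],"turn":0},{"hand":0.4,"translation":[0,0,0.002],"turn":0},{"hand":0.4,"translation":[0,0,0.003],"turn":0},{"hand":0.4,"translation":[0,0,0.003],"turn":0},{"hand":0.4,"translation":[0,0,0.003],"turn":0}]'
```

```text
clock: 4.4
tcp_pos: [0.5046, 0.1631, 0.0584]
ee_rot: [-0.0, 1.0, -0.022, 0.0]
wrist_force: [-1.4, 0.4, 4.4]
grip_width: 0.0598
grip_force: 2.1
```

```bash
python3 -m crank '[{"hand":0.4,"translation":[0,0,0.002],"turn":0},{"hand":0.4,"translation":[0,0,0.004],"turn":0},{"hand":0.4,"translation":[0,0,0.005],"turn":0},{"hand":0.4,"translation":[0,0,0.005],"turn":0},{"hand":0.4,"translation":[0,0,0.005],"turn":0}]'
python3 - <<'E'
from cell import ctrl
from h import *
c=ctrl.capture("side");np.savez("pics/side3.npz",**c)
cv2.imwrite("pics/side3.png",cv2.resize(c["image"][230:350,210:370],None,fx=5,fy=5,interpolation=cv2.INTER_CUBIC))
E
```

```text
clock: 4.9
tcp_pos: [0.5045, 0.163, 0.0532]
ee_rot: [0.0, 1.0, -0.022, 0.0]
wrist_force: [-0.5, -0.9, 3.9]
grip_width: 0.0594
grip_force: 3.9
```

View pics/side3.png

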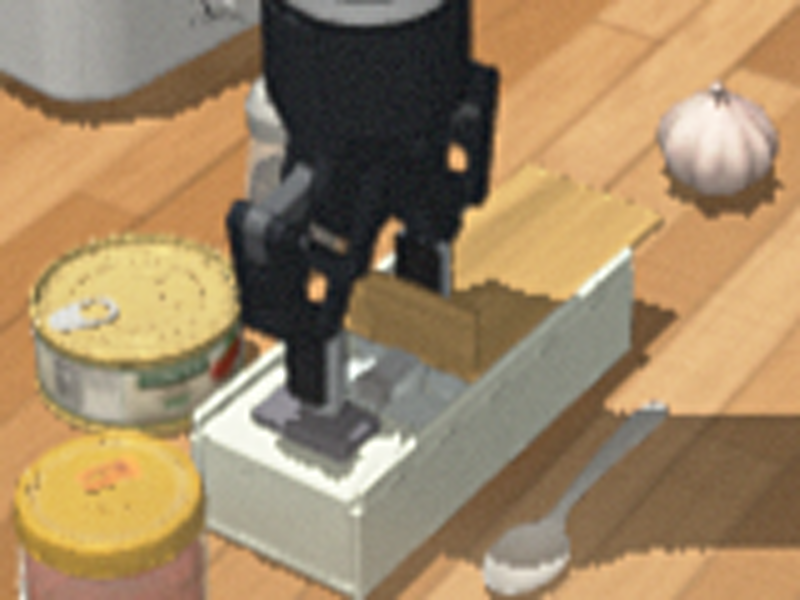

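The lid has popped and been caught: its rib rests on the far finger at about (430,300), the pods are visible and the overhang is at about (660,215). The caddy hasn't moved. I'll press slightly deeper for margin and then verify.

```bash
python3 -m crank '[{"hand":0.4,"translation":[0,0,0.001],"turn":0},{"hand":0.4,"translation":[0,0,0.0015],"turn":0},{"hand":0.4,"translation":[0,0,0.0015],"turn":0},{"hand":0.4,"translation":[0,0,0.0015],"turn":0},{"hand":0.4,"translation":[0,0,0.0015],"turn":0},{"hand":0.4,"translation":[0,0,0.0015],"turn":0}]'
python3 - <<'E'
from cell import ctrl
from h import *
c=ctrl.capture("side");a=dict(np.load("pics/side3.npz"))
cv2.imwrite("pics/side4.png",cv2.resize(c["image"][230:350,210:370],None,fx=5,fy=5,interpolation=cv2.INTER_CUBIC))
P=cloud(c).reshape(-1,3);u=np.array([.0444,.999]);l=P[:,:2]-[.5024,.1295];x=l@[u[1],-u[0]];y=l@u;z=P[:,2]
m=(abs(x+.015)<.015)&(z>.067)&(z<.08)&(y<.04)&(y>-.03);print("rib y",np.percentile(y[m],[5,50,95]),m.sum())
m=(abs(x)<.03)&(z>.045)&(z<.058)&(y<-.06);print("lid end",y[m].min()+.095)
m=(x<-.012)&(x>-.022)&(abs(y-.069)<.01)&(z>.05);print("button z",np.median(z[m]))
o=ctrl.get_obs();print(o["clock"],o["wrist_force"],o["grip_force"],o["tcp_pos"])
E
```

```text
clock: 5.55
tcp_pos: [0.5046, 0.163, 0.052]
ee_rot: [0.0, 1.0, -0.022, 0.0]
wrist_force: [-2.0, -1.1, 6.6]
grip_width: 0.0598
grip_force: 4.6
rib y [0.00040971 0.00903891 0.01231549] 101
lid end -3.7392724196251526
button z 0.26904587083755543
5.6 [-1.46220407 -0.95007746  5.94625752] 4.571612061699852 [0.50457148 0.16300872 0.05199216]
```

View pics/side4.png

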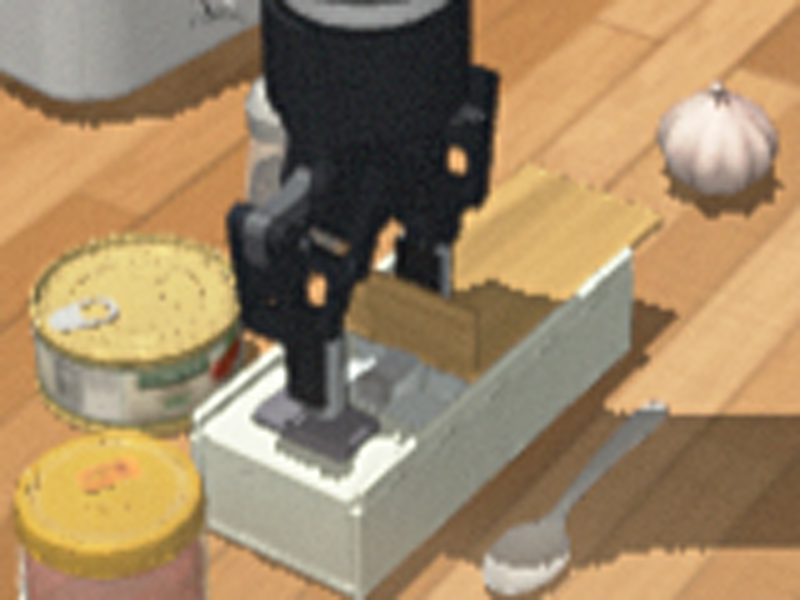

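The picture shows the button down under the near finger at (318,410). The rib is held against the far finger about 30 mm open, and the caddy and everything else visible in this crop is where it was. The wrist reads about 6 N up, so the button is essentially fully down. Handing in.

```bash
python3 -c "
from cell import ctrl
print(ctrl.sign_off())"
```

```text
the job is handed in; nothing more can be done
None
```

I pressed the release button and caught the lid by its rib about 30 mm open; I handed the job in with the button still held down under one finger and the rib resting on the other.

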